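# Clamp a test bar for hardness testing

### The job

Take the silver aluminium bar (not the copper one), lay it lengthways between the guides of the blue screw clamp and slide it gently home until its end rests on the red stop. Then turn the clamp's handwheel clockwise until the pad meets the bar, and snug it by feel, firm but not forced. Let go and leave everything else on the bench where it is.

Things in the scene. Friction and masses are not known exactly. Their poses are not given: they have to be found in the camera images.
- clamp: Blue screw clamp fixed to the bench: base 130 x 130 x 12 mm, column on its +y side (y 47 to 77 mm, x within 22 mm) and top arm (upper face 118 mm above the bench) reaching over to the vertical screw. Origin: on the bench under the screw axis. Its +x points along the bed to the stop: the bar goes in along +x from the open -x side.
- bed: Steel bed, 120 x 60 mm. Origin: on its upper face, under the screw axis; axes as the clamp's. Shimmed: its face lies 38.5 to 41.5 mm above the bench. It runs from x = -70 (open front edge) to +50 mm. Two dark guides 12 mm high stand on it, inner faces at y = +-14.5 mm (29 mm apart), from x = -50 to +35 mm, flaring outwards in front to x = -70 mm.
- stop: Red stop block across the back of the bed, 50 mm wide, 16 mm high; its face is 35 mm beyond the screw axis (x = +35 mm in the bed's and clamp's frames; the body's origin is that of the bed). Pushing the bar on it with over 25 N would shift it.
- pad: Round black pad under the screw, 24 mm wide, 8 mm thick. Origin: centre of its lower face, 75 mm above the bench at wheel reading 0; goes down 3.5 mm per rad, does not turn. Sprung: once it touches the bar the pressing force rises by roughly 110 N per rad of wheel. Snug is 20 to 55 N; over 90 N marks the bar.
- wheel (a joint): Turn of the handwheel (rad): 0 = pad fully up, grows clockwise from above (tightening), to 5.6. The wheel sinks 3.5 mm per rad. Turning takes about 0.26 N m (8 N at the finger grip; 5 to 6 N linger on the tool when it stops there) plus 0.0035 N m per newton at the pad: at 40 N, some 4.5 N more at the grip. It stays where it is left.
- wheel_centre (a point): Centre of the upper face of the black handwheel's rim, on the screw axis. The wheel is 84 mm across, 12 mm thick; this point is 150 mm above the bench at reading 0.
- grip_top (a point): Centre of the top of the upright red finger grip on the wheel: a free-revolving cylinder 18 mm wide, 38 mm tall, its foot 2 mm above the rim, its axis 32 mm from the screw axis. At reading 0 it is on the clamp's -x side, 190 mm above the bench; it goes round clockwise with the wheel.
- bar: The silver aluminium bar to clamp, 160 x 25 x 20 mm (long axis x), 0.15 to 0.3 kg, loose on the bench. Origin: centre of its underside. Home, against the stop, its origin is at x = -45 mm in the clamp's frame; either end may go first. Grasped 50 mm from its middle, on the half away from the stop, it leaves the gripper clear of bed and wheel.
- copper_bar: Copper bar of the same size, 160 x 25 x 20 mm, loose on the bench; to be left alone. Origin: centre of its underside.
- tray: Blue open tray 100 x 150 x 25 mm with three round specimens of 30 mm in it; leave alone. Origin: centre of its underside.
- test_block: Round steel reference block, 64 mm across, 15 mm high; leave alone. Origin: centre of its underside.
- bottle: Clear bottle with red cap, 60 mm across, 150 mm high; leave alone. Origin: centre of its underside.
- brush: Bench brush lying on the bench; leave alone. Origin: its underside.
Things that resemble listed ones, but are neither listed nor needed, are in the scene too. Of the things that look like the bar, take the one that is farthest to the robot's right at the start. There is more than one size of the clamp; the job needs the larger.

How it is judged (in metres and radians):
On the way, in this order (a step that is already met when the one before it is completed fails the run):
1. the bar lies on the bed, within 3 mm of the stop, between the guides, not yet pressed by the pad (x of bar in the frame of clamp above -0.048 m and z of bar in the frame of bed between -0.002 and 0.002 m and y of bar in the frame of clamp between -0.004 and 0.004 m and angle between the x axis of bar and the x axis of clamp, either way round below 0.06 rad and contact force between pad and bar below 1 N), for 0.2 s.
2. the pad presses the bar with 15 to 60 N (contact force between pad and bar between 15 and 60 N), for 0.2 s.
At the end, for the whole second after the job is handed in: The aluminium bar lies flat on the bed between the guides, square to within 0.06 rad and within 3 mm of the red stop, the pad presses it with 15 to 60 N, the handwheel and bar are at rest and released (all of step 2 and x of bar in the frame of clamp above -0.048 m and z of bar in the frame of bed between -0.003 and 0.002 m and y of bar in the frame of clamp between -0.004 and 0.004 m and angle between the x axis of bar and the x axis of clamp, either way round below 0.06 rad and velocity of joint wheel between -0.05 and 0.05 rad/s and linear speed of bar below 0.01 m/s); the robot touches nothing.
It fails at once if the pad is screwed down on the bar with more than 90 N (contact force between pad and bar above 90 N).
It fails at once if the bar is rammed on the stop with more than 25 N (contact force between bar and stop above 25 N).
It fails at once if the copper bar, tray, reference block, bottle or brush is moved by more than 15 mm (distance of any of copper_bar, tray, test_block, bottle, brush from where it was at the start of the episode above 0.015 m).
It also fails if it takes over 72 s, if anything falls off the work surface, if the arm or the gripper's body presses on something with over 40 N, if the wrist force passes 120 N, or if a joint passes its speed limit or range.

### The arm

A 6-joint arm with a two-finger parallel gripper is mounted at the origin on the work surface. World frame = base frame: x ahead of the robot, y to its left, z up, the work surface at z = 0. Lengths are in mm, angles in rad, forces in N, time in s.
With the tool pointing down it reaches from about 275 to 750 mm from the base axis. Payload 10.2 kg.
Tool frame: the origin (TCP) lies on the centre line of the jaws, within the pads' length; the fingertips stand 25 mm ahead of it and the grasp point (between the pads) lies 6 mm ahead of it; z points along the fingers, y is the line along which they close (so a half turn about z gives the same grasp; the last joint's range is limited). The gripper opens to 85 mm and grips with 20 to 120 N. Pads are 22 mm wide; open, the fingers measure 114 mm over their backs; the gripper's body (76 mm by 85 mm) begins 54 mm behind the grasp point. The pads swing forward as they close: fully open they stand 13 mm farther back than shut.
Start: joints at [1.051, 0.313, 1.498, -0, 1.331, -0.223], TCP at [153.555, 502.048, 256.294] pointing down, gripper open.
Joint ranges: [-2.94, 2.94], [-0.97, 2.17], [0.19, 2.56], [-1.23, 4.37], [0.02, 3.11], [-2.88, 2.88]. Speed limits (rad/s): [2.39, 2.39, 3.01, 3.14, 3.14, 3.14].

### API

Orientations are given as a unit quaternion [w, x, y, z].
In Python, from cell import ctrl gives the robot as it stands.
- The arm moves only by the tool apply_moves, never from a script. Its argument "increments" is a list that holds one entry, the list of rows, each a list of 7 numbers: the opening, from -1 (shut) to 1 (fully open), then the shift along the world's x, y, z in cm, then the turn, a rotation vector about the world's x, y, z in degrees. A call has 1 to 12 rows; each row shifts and turns the commanded pose from where the row before left it; what a row does not reach is not made up. A row lasts 1/10 s, in which the tool goes at most 50 mm and 8.59 degrees, less where a joint would pass 70% of its speed; a pose out of reach is approached as far as the arm can. A call with a gripper value outside its range is refused whole. The fingers move at their own pace and stop on an object; the grip force is fixed at half the most. Time passes only in rows, so rows that do not move let the fingers close. It gives the time, the measured TCP pose, the force, the opening and the grip force at its end, in the units of the state.
- ctrl.observe(): the state, without advancing time (a new reading comes with each control period).
- ctrl.get_image(name): name is "scene" or "top"; returns the picture (400x640x3 uint8, red, green, blue); there is no depth.
- ctrl.camera_model(name): a dict with "fx", "fy", "cx", "cy" (pixels), "R" (3x3) and "t" (3): a world point X has camera coordinates R X + t. Camera axes: x right, y down, z forward; pixel columns grow to the right and rows downward; lengths in mm; the calibration is good to about 2 mm. A picture is of the moment at which its call begins. camera_model takes no time and is no camera call.
- ctrl.hand_in(): hands the job in; it is judged then, once.
The state is a dict: "clock": time; "q": joint angles; "joint_vel": joint speeds; "joint_efforts": joint torques, N m; "position": TCP position; "tool_rot": TCP orientation; "wrist_force": force on the tool from outside, world axes, zero at the start; "torque": the same for the moment, N m; "finger_gap": opening from 0.0 (shut) to 1.0 (fully open); "grip_force": force on a finger pad.
Only numpy, scipy, OpenCV 4.12 (cv2) and the standard library are available. Lean on these libraries where they do the work, as an engineer would, in place of code of your own. Each camera call takes 0.05 s, during which the arm holds its last target. There are 200 camera calls.

## Working session

There is one attempt and no reset: what is moved stays moved. The work goes in short steps, Python scripts to look and compute and a tool call to move; the robot and the scene stay as the last step left them, time stands still between calls to the robot, and variables do not carry over. Pictures are saved under pics/ and viewed, at most 10 in all, crops included, and the job is handed in when it is done.

Besides the shell and the picture viewer there is one more tool, called after ">>>" by a JSON object that holds its "op" and its "data". apply_moves: Moves the arm, as the interface text tells. Its arguments: {"type":"object","properties":{"increments":{"type":"array"}},"required":["increments"]}

```bash
mkdir -p pics; python3 - <<'E'
from cell import ctrl
import cv2,json
for n in("scene","top"):
    m=ctrl.camera_model(n);print(n,{k:(v.tolist() if hasattr(v,'tolist') else v) for k,v in m.items()})
    cv2.imwrite(f"pics/{n}0.png",ctrl.get_image(n)[:,:,::-1])
print(ctrl.observe())
E
```

```text
scene {'fx': 459.5182376850347, 'fy': 459.5182376850347, 'cx': 324.5310041248228, 'cy': 201.3039383680486, 'R': [[-0.6989914660124692, 0.7149502511485617, -0.01603336597062614], [0.4365630718207254, 0.40884602112616353, -0.8014097674297196], [-0.5664129366144381, -0.5671781637121739, -0.5979007575207569]], 't': [338.7762542413668, -174.13853638100156, 1781.2405267102567]}
top {'fx': 471.1861276440526, 'fy': 471.1861276440526, 'cx': 323.5938304303642, 'cy': 203.2633297630356, 'R': [[0.02566427455128164, -0.9996674426785771, 0.0025197341587401803], [-0.995695056273635, -0.025786699632432495, -0.08903033771872153], [0.08906570565598942, -0.00022398781437482697, -0.9960257275319047]], 't': [20.363964078989184, 563.3556115097201, 1574.9401558004702]}
{'clock': 0.1, 'q': array([ 1.05056511e+00,  3.13376359e-01,  1.49831959e+00, -1.21616112e-05,
        1.33103557e+00, -2.23399087e-01]), 'joint_vel': array([ 4.06592552e-05, -2.19467324e-03, -5.84091383e-04,  3.04731513e-04,
       -1.33079171e-03, -1.14827979e-03]), 'joint_efforts': array([ 2.90024524e-03, -4.12900472e+01, -2.60148078e+01, -1.44331489e-04,
        3.00700209e-03, -2.81228233e-05]), 'position': array([153.47225092, 501.86170024, 255.81697901]), 'tool_rot': array([-2.01376053e-04,  1.47870343e-01,  9.89006591e-01, -5.32667606e-04]), 'wrist_force': array([0.25888658, 0.58358234, 0.42469471]), 'torque': array([ 0.0311749, -0.0247196,  0.0102479]), 'grip_force': 0.0, 'finger_gap': 0.9923299184019689}
```

View pics/scene0.png

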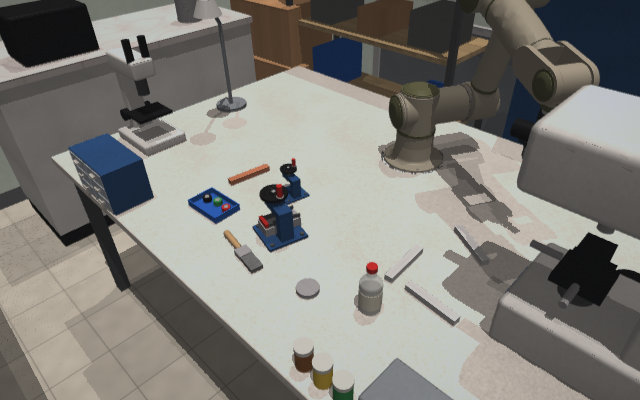

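View pics/top0.png

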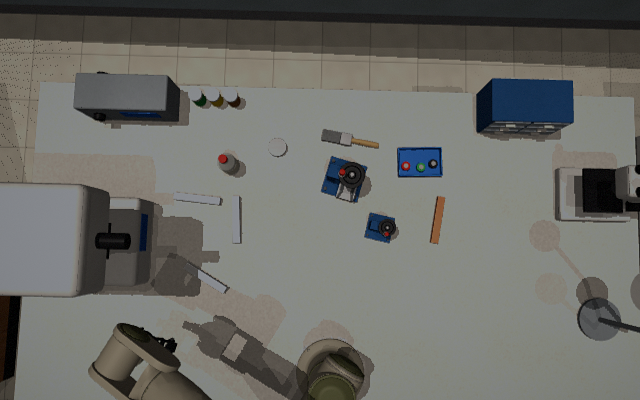

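Top view: three silver bars lie at (197,198), (237,219) and (211,278). The one at (237,219) is farthest right (lowest y), so it fits. The copper bar is at (438,220). There are two clamps, the larger at (345,178) and a smaller one at (381,227). I'll confirm both in enlarged crops.

```bash
python3 - <<'E'
import cv2,numpy as np
t=cv2.imread("pics/top0.png");s=cv2.imread("pics/scene0.png")
def c(i,x,y,w,h,k):return cv2.resize(i[y:y+h,x:x+w],None,fx=k,fy=k,interpolation=cv2.INTER_CUBIC)
# top row: top clamp (310..370,145..210)x6 ; bar (215..262,190..250)x6 ; bottom: scene
a=c(t,310,150,60,50,6.667);b=c(t,212,188,60,60,5)
cv2.imwrite("pics/c1.png",np.hstack([cv2.resize(a,(400,333)),cv2.resize(b,(333,333))]))
a=c(s,245,180,70,70,5.714);b=c(s,375,235,50,50,8)
cv2.imwrite("pics/c2.png",np.hstack([cv2.resize(a,(400,400)),cv2.resize(b,(400,400))]))
E
```

```text
(no output)
```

View pics/c1.png

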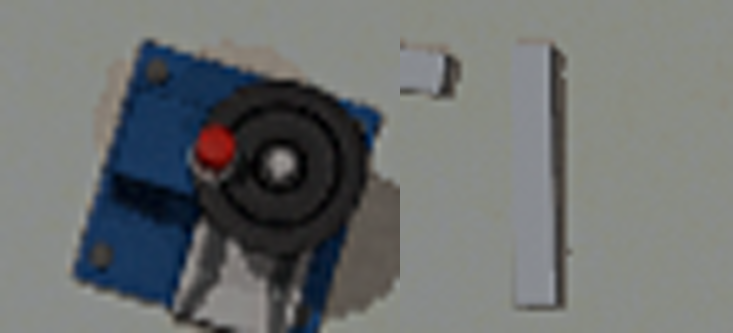

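View pics/c2.png

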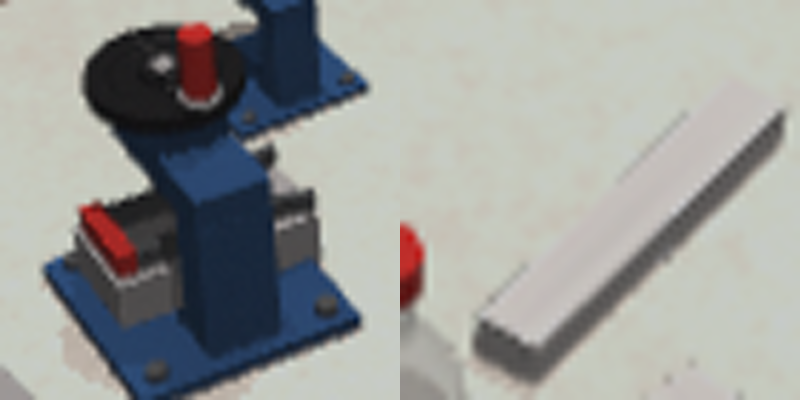

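Crops: the bar at full-image (237,219) is a plain silver 25×160 bar, farthest right. The large clamp's wheel is at c1 (282,166), with its red grip at (215,146) on the clamp's +y side, so the reading is about 1.6–2. The stop is on the far side (+x world) and the bed opens toward the robot. Next I'll fit the poses.

```bash
cat > fit.py <<'E'
from cell import ctrl
import numpy as np
from scipy.optimize import least_squares
M={n:ctrl.camera_model(n) for n in("scene","top")}
def proj(n,X):
    m=M[n];c=np.asarray(m['R'])@X+np.asarray(m['t']);return np.array([m['fx']*c[0]/c[2]+m['cx'],m['fy']*c[1]/c[2]+m['cy']])
def P(o,k,u):return np.array(o)+(np.array(u)+.5)/k-.5
def tri(a,b):
    f=lambda X:np.r_[proj("top",X)-a,proj("scene",X)-b]
    s=least_squares(f,[500,0,50]);return s.x,s.fun
def rz(a):c,s=np.cos(a),np.sin(a);return np.array([[c,-s,0],[s,c,0],[0,0,1]])
def fit(obs,x0):  # obs (cam, pixel, local point or fn(extra))
    f=lambda p:np.concatenate([proj(n,rz(p[2])@np.array(q)+[p[0],p[1],0 if len(p)<4 else p[3]])-u for n,u,q in obs])
    s=least_squares(f,x0,x_scale=[100,100,1,100][:len(x0)],loss='soft_l1');return s.x,f(s.x).reshape(-1,2)
E
python3 - <<'E'
from fit import *
np.set_printoptions(precision=2,suppress=True)
T=lambda u:P((310,150),6.667,u); S=lambda u:P((245,180),5.714,u)
print("wheel",tri(T((282,167)),S((163,70))))
print("griptop",tri(T((215,145)),S((195,33))))
o=[("top",T((145,40)),(65,65,12)),("top",T((383,112)),(65,-65,12)),("top",T((75,275)),(-65,65,12)),("top",T((282,167)),(0,0,144.5)),
("scene",S((145,385)),(65,65,12)),("scene",S((45,266)),(65,-65,12)),("scene",S((362,318)),(-65,65,12)),("scene",S((163,70)),(0,0,144.5))]
p,r=fit(o,[600,0,-.3]);print("clamp",p);print(r)
p2,_=fit(o[:4],[600,0,-.3]);print("top only",p2);p2,_=fit(o[4:],[600,0,-.3]);print("scene only",p2)
B=lambda u:P((212,188),5.55,(u[0]-400,u[1])); C=lambda u:P((375,235),8,(u[0]-400,u[1]))
o=[("top",B((514,42)),(80,12.5,20)),("top",B((552,44)),(80,-12.5,20)),("top",B((515,305)),(-80,12.5,20)),("top",B((557,306)),(-80,-12.5,20)),
("scene",C((478,320)),(80,-12.5,20)),("scene",C((537,347)),(80,12.5,20)),("scene",C((783,112)),(-80,12.5,20)),("scene",C((732,78)),(-80,-12.5,20))]
p,r=fit(o,[500,250,0]);print("bar",p);print(r)
p,r=fit(o,[500,250,0,0]);print("bar z free",p)
E
```

```text
wheel (array([645.47, -52.27, 142.61]), array([ 0.03, -0.03,  0.04,  0.  ]))
griptop (array([648.68, -18.72, 183.43]), array([ 0.03, -0.03,  0.04,  0.  ]))
clamp [649.16 -34.59  -0.26]
[[ 0.31  0.32]
 [ 0.77  0.1 ]
 [ 0.1   0.92]
 [-5.5  -1.42]
 [-0.63  1.5 ]
 [-0.73 -1.63]
 [-0.03 -1.92]
 [ 2.96  2.41]]
top only [649.44 -34.64  -0.26]
scene only [648.36 -35.43  -0.26]
bar [503.26 332.66   0.05]
[[-0.63  0.08]
 [-0.14 -0.49]
 [-0.25 -0.25]
 [-0.42 -0.65]
 [-0.29 -0.95]
 [-0.06  0.01]
 [ 0.63 -1.3 ]
 [-0.37 -0.78]]
bar z free [502.18 332.26   0.05  -4.05]
```

```bash
python3 - <<'E'
from fit import *
np.set_printoptions(precision=2,suppress=True)
T=lambda u:P((310,150),6.667,u); S=lambda u:P((245,180),5.714,u)
pts=[("top",T((145,40)),1,1),("top",T((383,112)),1,-1),("top",T((75,275)),-1,1),("scene",S((145,385)),1,1),("scene",S((45,266)),1,-1),("scene",S((362,318)),-1,1)]
def f(p):
    R=rz(p[2]);o=np.array([p[0],p[1],0]);r=[proj(n,R@np.array([65*a,65*b+p[3],12])+o)-u for n,u,a,b in pts]
    wz=150-3.5*p[4];g=np.pi-p[4]
    for n,u,v in(("top",T((282,167)),T((215,145))),("scene",S((163,70)),S((195,33)))):
        r+=[proj(n,o+[0,0,wz])-u,proj(n,o+R@np.array([32*np.cos(g),32*np.sin(g),wz+40]))-v]
    return np.concatenate(r)
s=least_squares(f,[646,-52,-.26,18,1.4],x_scale=[100,100,1,10,1]);print(s.x);print(s.fun.reshape(-1,2))
E
```

```text
[645.22 -50.69  -0.27  19.13   1.42]
[[-0.19 -0.12]
 [ 0.19 -0.08]
 [-0.66  0.4 ]
 [-0.62  2.03]
 [-0.47 -1.26]
 [ 0.17 -1.26]
 [-0.43 -0.08]
 [ 0.11 -0.17]
 [ 0.38 -0.49]
 [-0.09 -0.46]]
```

>>> {"op": "apply_moves", "data": {"increments": [[[1,5,-2.8,-1,0,0,5],[1,5,-2.8,-1,0,0,5],[1,5,-2.8,-1,0,0,5],[1,5,-2.8,-1,0,0,4.9],[1,5,-2.8,-3,0,0,0],[1,5,-2.8,-2.9,0,0,0]]]}}

```text
clock: 0.7
position: [404.5, 361.1, 175.4]
tool_rot: [0.0, -0.025, 1.0, 0.0]
wrist_force: [-0.1, 1.2, 0.2]
finger_gap: 0.999
grip_force: 0.0
```

>>> {"op": "apply_moves", "data": {"increments": [[[1,0,0,0,0,0,0],[1,0,0,0,0,0,0]]]}}

```text
clock: 0.9
position: [403.2, 361.8, 175.5]
tool_rot: [-0.001, -0.024, 1.0, -0.0]
wrist_force: [-0.7, -0.3, 0.1]
finger_gap: 0.999
grip_force: 0.0
```

>>> {"op": "apply_moves", "data": {"increments": [[[1,2.5,-1.6,-3.5,0,0,0],[1,2.5,-1.55,-3.5,0,0,0],[1,0,0,-3,0,0,0],[1,0,0,-3,0,0,0],[1,0,0,-1.2,0,0,0],[1,0,0,-0.7,0,0,0],[1,0,0,0,0,0,0],[1,0,0,0,0,0,0]]]}}

```text
clock: 1.7
position: [453.5, 331.5, 28.5]
tool_rot: [0.001, -0.026, 1.0, 0.0]
wrist_force: [0.3, 0.5, -0.2]
finger_gap: 1.002
grip_force: 0.0
```

>>> {"op": "apply_moves", "data": {"increments": [[[1,0,-0.1,-0.25,0,0,0],[-1,0,0,0,0,0,0],[-1,0,0,0,0,0,0],[-1,0,0,0,0,0,0],[-1,0,0,0,0,0,0],[-1,0,0,0,0,0,0],[-1,0,0,0,0,0,0],[-1,0,0,0,0,0,0],[-1,0,0,0,0,0,0],[-1,0,0,0,0,0,0]]]}}

```text
clock: 2.7
position: [453.3, 330.0, 25.1]
tool_rot: [0.0, -0.025, 1.0, 0.0]
wrist_force: [-0.5, -0.1, 6.5]
finger_gap: 0.277
grip_force: 61.9
```

```bash
python3 - <<'E'
from cell import ctrl
o=ctrl.observe();print(o['position'],o['finger_gap'],o['grip_force'],o['wrist_force'])
E
```

```text
[453.34043038 330.01979355  25.13970817] 0.2774788113425559 61.91221681481693 [-0.52576023 -0.10302568  6.53598127]
```

>>> {"op": "apply_moves", "data": {"increments": [[[-1,0,0,2,0,0,0],[-1,0,0,3,0,0,0],[-1,0,-2,2.5,0,0,0],[-1,0,-4,0,0,0,-3],[-1,0,-4,0,0,0,-3],[-1,0,-4,0,0,0,-3],[-1,0,-4,0,0,0,-3],[-1,0,-4,0,0,0,-3],[-1,0,-4,0,0,0,-3],[-1,-0.3,-4,0,0,0,0],[-1,-0.3,-2.8,0,0,0,0],[-1,0,0,0,0,0,0]]]}}

```text
clock: 3.9
position: [446.6, -0.7, 99.4]
tool_rot: [-0.0, 0.133, 0.991, -0.0]
wrist_force: [-0.4, 1.2, -2.2]
finger_gap: 0.278
grip_force: 59.5
```

>>> {"op": "apply_moves", "data": {"increments": [[[-1,0,0,0,0,0,0],[-1,0,0,0,0,0,0]]]}}

```text
clock: 4.1
position: [446.9, 2.6, 99.5]
tool_rot: [-0.0, 0.131, 0.991, 0.0]
wrist_force: [0.2, 0.5, -2.2]
finger_gap: 0.277
grip_force: 59.5
```

```bash
python3 - <<'E'
from cell import ctrl
import cv2,numpy as np
o=ctrl.observe();print(o['position'],o['tool_rot'],o['wrist_force'])
t=ctrl.get_image("top")[:,:,::-1];s=ctrl.get_image("scene")[:,:,::-1]
cv2.imwrite("pics/t1.png",t);cv2.imwrite("pics/s1.png",s)
a=cv2.resize(t[150:250,300:400],(600,600),interpolation=2)[:600,:400];b=cv2.resize(s[150:250,235:335],(600,600),interpolation=2)[:,100:500]
cv2.imwrite("pics/c3.png",np.hstack([a,b]))
E
```

```text
[446.8597264    2.61208309  99.48088045] [-2.87106995e-04  1.31027217e-01  9.91378724e-01  1.06357595e-04] [ 0.2016707   0.54907239 -2.23443661]
```

View pics/c3.png

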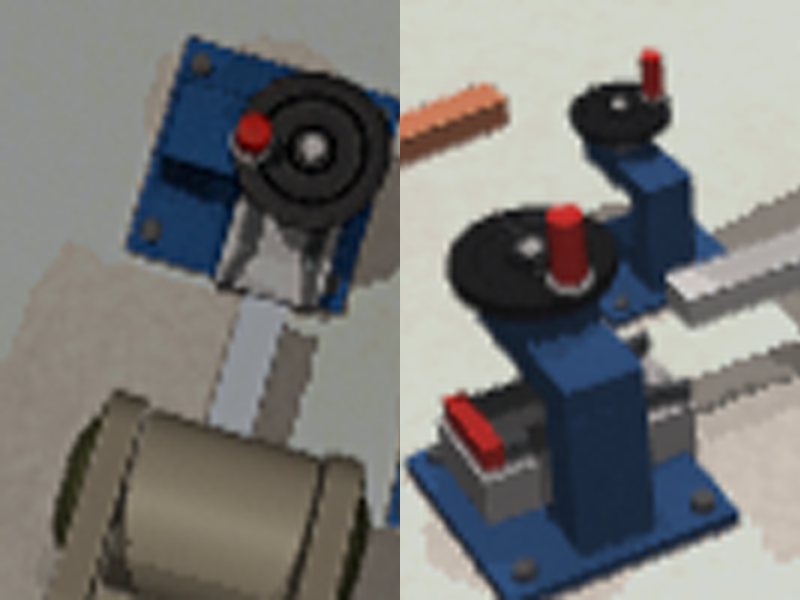

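Crop c3: the bar front is at (262,300) and the bed mouth runs (218,280)–(325,308). They're nearly aligned, so I'll refine with sub-pixel edges.

```bash
python3 - <<'E'
from fit import *
import cv2
t=cv2.imread("pics/t1.png").astype(float); sat=t[:,:,0]-t[:,:,2] # blue - red
m=M["top"];R=np.array(m['R']);c0=-R.T@np.array(m['t'])
def bp(u,z):
    d=R.T@np.array([(u[0]-m['cx'])/m['fx'],(u[1]-m['cy'])/m['fy'],1]);return (c0+d*(z-c0[2])/d[2])[:2]
def cross(prof,th):
    i=np.where((prof[:-1]<th)!=(prof[1:]<th))[0];return [k+(th-prof[k])/(prof[k+1]-prof[k]) for k in i]
L=[];U=[]
for r in range(162,189):
    x=cross(sat[r,318:345],35); L.append((318+x[0],r)) if x else 0
for c in range(335,346):
    y=cross(sat[150:170,c],35); U.append((c,150+y[0])) if y else 0
def line(p,z,name):
    w=np.array([bp(q,z) for q in p]);vx,vy,x,y=cv2.fitLine(w.astype(np.float32),cv2.DIST_HUBER,0,.01,.01).ravel()
    print(name,len(p),'angle',np.degrees(np.arctan2(vy,vx)),'pt',x,y);return np.array([x,y]),np.array([vx,vy])
line(L,12,'base left');line(U,12,'base up')
# bar edges by gray gradient
g=cv2.cvtColor(t.astype(np.uint8),6).astype(int)
for r in (203,207,211,215): print(r,g[r,332:354])
Q=lambda u:P((300,150),6,u)
for n,u,z in(('bedL',(218,280),40),('bedR',(325,308),40),('barL',(243,294),94.5),('barR',(286,304),94.5),('hub',(312,148),145)): print(n,bp(Q(u),z))
E
```

```text
base left 27 angle -15.611258 pt 661.5293 31.222662
base up 11 angle 74.35691 pt 720.5842 -18.118172
203 [136 136 135 135 136 134 120 124 144 145 144 144 144 144 146 134 146 143
 142 148 150 110]
207 [134 133 132 130 134 118 139 145 145 144 144 144 145 148  85  88  91  92
  90  90  84 142]
211 [131 134 132 133 116 144 145 145 143 144 144 145 145  82  90  93  93  91
  90  87 144 142]
215 [134 138 133 102 144 145 144 143 144 144 146 144  96  90  94  93  91  92
 106 143 143 141]
bedL [586.09849893  -6.0078358 ]
bedR [571.86724304 -66.38868951]
barL [573.09644253 -18.30457139]
barR [568.25809344 -41.71455292]
hub [646.17429438 -51.09932229]
```

```bash
python3 - <<'E'
import cv2
t=cv2.imread("pics/top0.png")[170:210,320:370];cv2.imwrite("pics/c4.png",cv2.resize(cv2.convertScaleAbs(t,alpha=1.4),(750,600),interpolation=cv2.INTER_CUBIC))
E
```

```text
(no output)
```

View pics/c4.png

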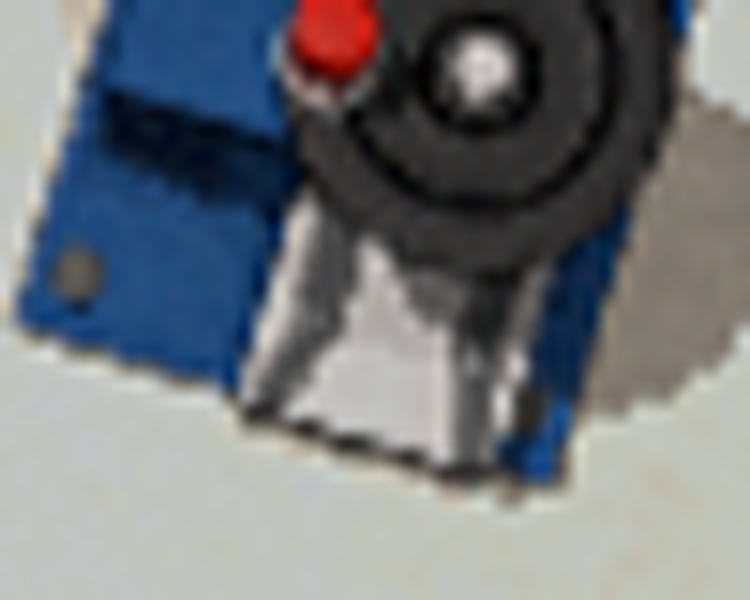

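```bash
python3 - <<'E'
from fit import *
m=M["top"];R=np.array(m['R']);c0=-R.T@np.array(m['t'])
def bp(u,z):
    d=R.T@np.array([(u[0]-m['cx'])/m['fx'],(u[1]-m['cy'])/m['fy'],1]);return (c0+d*(z-c0[2])/d[2])[:2]
a=np.radians(-15.6);B=np.array([[np.cos(a),np.sin(a)],[-np.sin(a),np.cos(a)]])
for n,u,z in(('bedL',(243,408),40),('bedR',(500,470),40),('flareL',(285,405),46),('flareR',(450,460),46),('hub',(480,68),147),('baseL',(20,325),12),('baseR',(560,487),12),('grip',(337,35),185)):
    w=bp(P((320,170),15,u),z);print(n,w,B@w)
print('TCP',B@np.array([446.86,2.61]))
E
```

```text
bedL [584.4461868   -5.42865211] [564.37656159 151.94048921]
bedR [571.95923344 -63.41244038] [567.94258547  92.73468561]
flareL [584.73984011 -14.65206445] [567.13975585 143.13581291]
flareR [573.33792631 -51.81540027] [566.15181689 104.27527837]
hub [646.44707536 -50.8125948 ] [636.29813828 124.90164231]
baseL [605.11944261  45.29746667] [570.64700895 206.35743622]
baseR [571.10846677 -78.93861215] [571.29845419  77.55167013]
grip [646.66609804 -19.15471735] [627.995662   155.45222435]
TCP [429.69694387 122.68336534]
```

>>> {"op": "apply_moves", "data": {"increments": [[[-1,0.01,0.04,-1.5,0,0,-0.55],[-1,0,0,-1.5,0,0,0],[-1,0,0,0,0,0,0],[-1,0.963,-0.269,0,0,0,0],[-1,0.963,-0.269,0,0,0,0],[-1,0.963,-0.269,0,0,0,0],[-1,0,0,0,0,0,0],[-1,0,0,0,0,0,0]]]}}

```text
clock: 5.0
position: [476.3, -5.9, 69.8]
tool_rot: [0.0, 0.136, 0.991, -0.0]
wrist_force: [1.1, 0.6, -1.7]
finger_gap: 0.276
grip_force: 59.6
```

>>> {"op": "apply_moves", "data": {"increments": [[[-1,0.963,-0.269,0,0,0,0],[-1,0.963,-0.269,0,0,0,0],[-1,0.963,-0.269,0,0,0,0],[-1,0,0,0,0,0,0]]]}}

```text
clock: 5.4
position: [506.4, -14.3, 69.7]
tool_rot: [0.001, 0.136, 0.991, -0.0]
wrist_force: [2.3, 2.1, -1.9]
finger_gap: 0.276
grip_force: 59.6
```

>>> {"op": "apply_moves", "data": {"increments": [[[-1,0.963,-0.269,0,0,0,0],[-1,0.963,-0.269,0,0,0,0],[-1,0.963,-0.269,0,0,0,0],[-1,0,0,0,0,0,0]]]}}

```text
clock: 5.8
position: [535.2, -22.3, 69.7]
tool_rot: [0.001, 0.136, 0.991, 0.0]
wrist_force: [2.9, 3.1, -3.5]
finger_gap: 0.282
grip_force: 59.6
```

>>> {"op": "apply_moves", "data": {"increments": [[[-1,0.02,0.08,0,0,0,0],[-1,0,0,-0.1,0,0,0],[-1,0,0,-0.1,0,0,0],[-1,0,0,0,0,0,0]]]}}

```text
clock: 6.2
position: [533.8, -21.2, 67.6]
tool_rot: [-0.0, 0.136, 0.991, -0.0]
wrist_force: [0.6, 0.4, -2.4]
finger_gap: 0.275
grip_force: 59.6
```

>>> {"op": "apply_moves", "data": {"increments": [[[-1,0,0,-0.1,0,0,0],[-1,0,0,0,0,0,0]]]}}

```text
clock: 6.4
position: [533.9, -21.2, 66.5]
tool_rot: [-0.0, 0.136, 0.991, -0.0]
wrist_force: [-0.8, 0.2, -1.3]
finger_gap: 0.277
grip_force: 59.6
```

>>> {"op": "apply_moves", "data": {"increments": [[[-1,0,0,-0.07,0,0,0],[-1,0,0,0,0,0,0]]]}}

```text
clock: 6.6
position: [534.0, -21.2, 65.9]
tool_rot: [-0.0, 0.136, 0.991, -0.0]
wrist_force: [-0.7, -0.4, -1.1]
finger_gap: 0.279
grip_force: 59.7
```

>>> {"op": "apply_moves", "data": {"increments": [[[-1,0,0,-0.07,0,0,0],[-1,0,0,0,0,0,0]]]}}

```text
clock: 6.8
position: [534.0, -21.2, 65.6]
tool_rot: [0.0, 0.136, 0.991, -0.0]
wrist_force: [-3.2, 0.8, 4.5]
finger_gap: 0.274
grip_force: 60.5
```

>>> {"op": "apply_moves", "data": {"increments": [[[-1,0,0,0.04,0,0,0],[-1,0.482,-0.134,0,0,0,0],[-1,0.482,-0.134,0,0,0,0],[-1,0.193,-0.054,0,0,0,0],[-1,0.193,-0.054,0,0,0,0],[-1,0,0,0,0,0,0]]]}}

```text
clock: 7.4
position: [547.8, -24.9, 65.8]
tool_rot: [0.0, 0.136, 0.991, 0.0]
wrist_force: [-3.1, 0.7, 4.3]
finger_gap: 0.281
grip_force: 60.6
```

>>> {"op": "apply_moves", "data": {"increments": [[[-1,0.096,-0.027,0,0,0,0],[-1,0.096,-0.027,0,0,0,0],[-1,0,0,0,0,0,0]]]}}

```text
clock: 7.7
position: [549.5, -25.4, 65.8]
tool_rot: [-0.0, 0.136, 0.991, 0.0]
wrist_force: [-3.8, 1.2, 5.9]
finger_gap: 0.279
grip_force: 60.6
```

>>> {"op": "apply_moves", "data": {"increments": [[[-1,0.048,-0.013,0.01,0,0,0],[-1,0.048,-0.013,0.01,0,0,0],[-1,0,0,0,0,0,0]]]}}

```text
clock: 8.0
position: [550.5, -25.7, 65.8]
tool_rot: [-0.0, 0.136, 0.991, 0.0]
wrist_force: [-3.0, 1.3, 4.0]
finger_gap: 0.274
grip_force: 60.4
```

>>> {"op": "apply_moves", "data": {"increments": [[[-1,0.048,-0.013,0,0,0,0],[-1,0.048,-0.013,0,0,0,0],[-1,0,0,0,0,0,0]]]}}

```text
clock: 8.3
position: [551.4, -26.0, 65.8]
tool_rot: [-0.0, 0.136, 0.991, 0.0]
wrist_force: [-3.9, 2.1, 3.3]
finger_gap: 0.275
grip_force: 60.4
```

>>> {"op": "apply_moves", "data": {"increments": [[[-1,0.048,-0.013,0,0,0,0],[-1,0.048,-0.013,0,0,0,0],[-1,0,0,0,0,0,0]]]}}

```text
clock: 8.6
position: [552.4, -26.3, 65.8]
tool_rot: [0.0, 0.136, 0.991, 0.0]
wrist_force: [-4.3, 1.8, 3.9]
finger_gap: 0.277
grip_force: 60.4
```

>>> {"op": "apply_moves", "data": {"increments": [[[-1,0.048,-0.013,0,0,0,0],[-1,0.048,-0.013,0,0,0,0],[-1,0,0,0,0,0,0]]]}}

```text
clock: 8.9
position: [553.3, -26.5, 65.8]
tool_rot: [0.0, 0.136, 0.991, 0.0]
wrist_force: [-3.7, 2.1, 4.8]
finger_gap: 0.278
grip_force: 60.4
```

>>> {"op": "apply_moves", "data": {"increments": [[[-1,0.048,-0.013,0,0,0,0],[-1,0.048,-0.013,0,0,0,0],[-1,0,0,0,0,0,0]]]}}

```text
clock: 9.2
position: [554.3, -26.8, 65.8]
tool_rot: [0.0, 0.136, 0.991, -0.0]
wrist_force: [-3.5, 2.4, 3.5]
finger_gap: 0.278
grip_force: 60.4
```

>>> {"op": "apply_moves", "data": {"increments": [[[-1,0.048,-0.013,0,0,0,0],[-1,0.048,-0.013,0,0,0,0],[-1,0,0,0,0,0,0]]]}}

```text
clock: 9.5
position: [555.2, -27.0, 65.8]
tool_rot: [0.0, 0.136, 0.991, 0.0]
wrist_force: [-5.3, 1.4, 4.3]
finger_gap: 0.277
grip_force: 60.4
```

>>> {"op": "apply_moves", "data": {"increments": [[[-1,0.048,-0.013,0,0,0,0],[-1,0.048,-0.013,0,0,0,0],[-1,0,0,0,0,0,0]]]}}

```text
clock: 9.8
position: [555.3, -27.0, 65.8]
tool_rot: [-0.001, 0.136, 0.991, 0.0]
wrist_force: [-10.0, 2.6, 8.8]
finger_gap: 0.284
grip_force: 61.0
```

>>> {"op": "apply_moves", "data": {"increments": [[[-1,0.048,-0.013,0,0,0,0],[-1,0,0,0,0,0,0]]]}}

```text
clock: 10.0
position: [555.3, -27.1, 65.8]
tool_rot: [-0.002, 0.136, 0.991, 0.0]
wrist_force: [-13.1, 3.1, 10.6]
finger_gap: 0.274
grip_force: 61.3
```

>>> {"op": "apply_moves", "data": {"increments": [[[-1,-0.08,0.02,0.04,0,0,0],[-1,0,0,0,0,0,0],[-0.1,0,0,0,0,0,0],[-0.1,0,0,0,0,0,0],[-0.1,0,0,0,0,0,0],[-0.1,0,0,0,0,0,0]]]}}

```text
clock: 10.6
position: [556.1, -27.4, 66.3]
tool_rot: [0.0, 0.136, 0.991, -0.0]
wrist_force: [-0.2, 0.0, 0.2]
finger_gap: 0.452
grip_force: 0.0
```

```bash
python3 - <<'E'
from cell import ctrl
import cv2,numpy as np
o=ctrl.observe();print(o['position'],o['finger_gap'],o['wrist_force'])
s=ctrl.get_image("scene")[:,:,::-1];cv2.imwrite("pics/s2.png",s)
cv2.imwrite("pics/c5.png",cv2.resize(s[180:255,245:345],(800,600),interpolation=2))
E
```

```text
[556.09798628 -27.38317348  66.27443842] 0.45243344786554796 [-0.17666502  0.00934176  0.24146131]
```

View pics/c5.png

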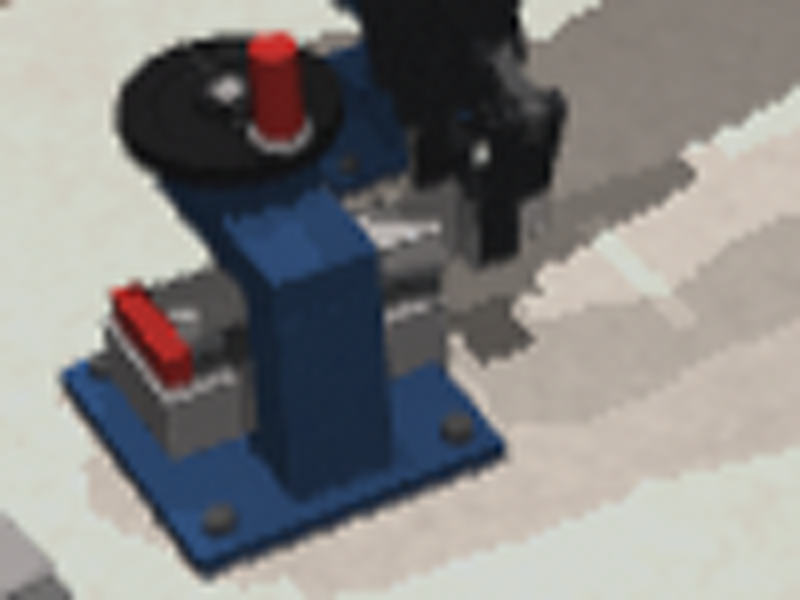

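c5: the bar lies between the guides with its end at (185,320) on the red stop, and it's released. Next I go up and over to the finger grip.

>>> {"op": "apply_moves", "data": {"increments": [[[-0.1,0,0,3,0,0,0],[-0.1,0,0,4.5,0,0,0],[-0.1,0,0,4.5,0,0,0],[-0.1,0,0,5,0,0,0],[-0.1,3,0.25,0,0,0,0],[-0.1,3,0.25,0,0,0,0],[-0.1,3.2,0.25,0,0,0,0],[-0.1,0,0,0,0,0,0],[-0.1,0,0,0,0,0,0]]]}}

```text
clock: 11.55
position: [647.7, -19.6, 235.5]
tool_rot: [-0.001, 0.136, 0.991, -0.0]
wrist_force: [-0.1, 0.8, 0.3]
finger_gap: 0.448
grip_force: 0.0
```

>>> {"op": "apply_moves", "data": {"increments": [[[-0.1,0.05,0,-2,0,0,0],[-0.1,0,0,-2,0,0,0],[-0.1,0,0,-1.5,0,0,0],[-0.1,0,0,0,0,0,0],[-0.1,0,0,0,0,0,0]]]}}

```text
clock: 12.05
position: [648.1, -19.8, 182.3]
tool_rot: [0.0, 0.136, 0.991, -0.0]
wrist_force: [0.0, 0.2, 0.4]
finger_gap: 0.448
grip_force: 0.0
```

```bash
python3 - <<'E'
from cell import ctrl
import cv2,numpy as np
o=ctrl.observe();print(o['position'],o['wrist_force'])
s=ctrl.get_image("scene")[:,:,::-1];cv2.imwrite("pics/s3.png",s)
cv2.imwrite("pics/c6.png",cv2.resize(s[160:235,245:345],(800,600),interpolation=2))
E
```

```text
[648.07813618 -19.82489679 182.25456056] [0.03151244 0.15180985 0.38074506]
```

View pics/c6.png

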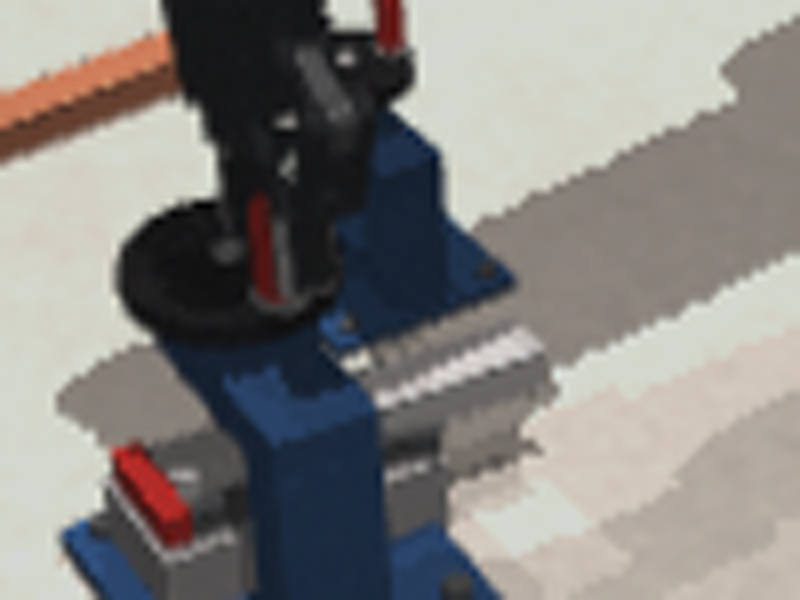

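c6: the red grip at (265,250) stands between the fingers, and the bar is undisturbed. Now I close on it.

>>> {"op": "apply_moves", "data": {"increments": [[[-1,0,0,0,0,0,0],[-1,0,0,0,0,0,0],[-1,0,0,0,0,0,0],[-1,0,0,0,0,0,0],[-1,0,0,0,0,0,0],[-1,0,0,0,0,0,0]]]}}

```text
clock: 12.7
position: [648.9, -18.6, 182.8]
tool_rot: [0.001, 0.136, 0.991, 0.001]
wrist_force: [1.4, 5.9, 4.0]
finger_gap: 0.189
grip_force: 58.7
```

```bash
python3 - <<'E'
import numpy as np
w=np.radians(-15.6)
for g0,g1,st in((102,-48,-10),(-48,-84,-4)):
  g=np.arange(g0,g1-.1,st)
  p=3.2*np.c_[np.cos(np.radians(g)+w),np.sin(np.radians(g)+w)]
  for a,b,d in zip(g[:-1],g[1:],np.diff(p,axis=0)):print(a,b,np.round(d,3),'tangent@end',np.round([np.sin(np.radians(b)+w),-np.cos(np.radians(b)+w)],2))
E
```

```text
102.0 92.0 [ 0.552 -0.083] tangent@end [ 0.97 -0.24]
92.0 82.0 [ 0.529 -0.178] tangent@end [ 0.92 -0.4 ]
82.0 72.0 [ 0.49  -0.267] tangent@end [ 0.83 -0.55]
72.0 62.0 [ 0.436 -0.348] tangent@end [ 0.72 -0.69]
62.0 52.0 [ 0.369 -0.418] tangent@end [ 0.59 -0.8 ]
52.0 42.0 [ 0.291 -0.476] tangent@end [ 0.44 -0.9 ]
42.0 32.0 [ 0.204 -0.519] tangent@end [ 0.28 -0.96]
32.0 22.0 [ 0.11  -0.547] tangent@end [ 0.11 -0.99]
22.0 12.0 [ 0.014 -0.558] tangent@end [-0.06 -1.  ]
12.0 2.0 [-0.083 -0.552] tangent@end [-0.24 -0.97]
2.0 -8.0 [-0.178 -0.529] tangent@end [-0.4  -0.92]
-8.0 -18.0 [-0.267 -0.49 ] tangent@end [-0.55 -0.83]
-18.0 -28.0 [-0.348 -0.436] tangent@end [-0.69 -0.72]
-28.0 -38.0 [-0.418 -0.369] tangent@end [-0.8  -0.59]
-38.0 -48.0 [-0.476 -0.291] tangent@end [-0.9  -0.44]
-48.0 -52.0 [-0.203 -0.092] tangent@end [-0.92 -0.38]
-52.0 -56.0 [-0.209 -0.078] tangent@end [-0.95 -0.32]
-56.0 -60.0 [-0.214 -0.063] tangent@end [-0.97 -0.25]
-60.0 -64.0 [-0.218 -0.048] tangent@end [-0.98 -0.18]
-64.0 -68.0 [-0.221 -0.033] tangent@end [-0.99 -0.11]
-68.0 -72.0 [-0.223 -0.017] tangent@end [-1.   -0.04]
-72.0 -76.0 [-0.223 -0.002] tangent@end [-1.    0.03]
-76.0 -80.0 [-0.223  0.014] tangent@end [-1.   0.1]
-80.0 -84.0 [-0.221  0.03 ] tangent@end [-0.99  0.17]
```

>>> {"op": "apply_moves", "data": {"increments": [[[-1,0.08,0.12,0.04,0,0,0],[-1,0.552,-0.083,-0.06,0,0,0],[-1,0.529,-0.178,-0.06,0,0,0],[-1,0.49,-0.267,-0.06,0,0,0],[-1,0,0,0,0,0,0]]]}}

```text
clock: 13.2
position: [664.9, -23.9, 180.9]
tool_rot: [-0.0, 0.136, 0.991, -0.0]
wrist_force: [-3.6, 0.8, 6.3]
finger_gap: 0.189
grip_force: 59.2
```

>>> {"op": "apply_moves", "data": {"increments": [[[-1,0.436,-0.348,-0.02,0,0,0],[-1,0.369,-0.418,-0.05,0,0,0],[-1,0.291,-0.476,-0.06,0,0,0],[-1,0.204,-0.519,-0.06,0,0,0],[-1,0,0,0,0,0,0]]]}}

```text
clock: 13.7
position: [677.5, -41.3, 178.5]
tool_rot: [-0.001, 0.136, 0.991, 0.0]
wrist_force: [-5.9, 1.3, 4.7]
finger_gap: 0.192
grip_force: 59.0
```

>>> {"op": "apply_moves", "data": {"increments": [[[-1,0.02,-0.56,-0.06,0,0,0],[-1,-0.05,-0.56,-0.06,0,0,0],[-1,-0.1,-0.552,-0.06,0,0,0],[-1,-0.178,-0.529,-0.06,0,0,0],[-1,0,0,0,0,0,0]]]}}

```text
clock: 14.2
position: [675.5, -63.1, 176.2]
tool_rot: [0.001, 0.136, 0.991, 0.001]
wrist_force: [3.7, 2.8, 1.9]
finger_gap: 0.188
grip_force: 58.7
```

>>> {"op": "apply_moves", "data": {"increments": [[[-1,-0.22,-0.5,-0.06,0,0,0],[-1,-0.31,-0.45,-0.06,0,0,0],[-1,-0.16,-0.157,-0.024,0,0,0],[-1,-0.17,-0.148,-0.024,0,0,0]]]}}

```text
clock: 14.6
position: [667.0, -74.9, 174.6]
tool_rot: [0.001, 0.136, 0.991, 0.001]
wrist_force: [5.0, 5.8, 0.8]
finger_gap: 0.188
grip_force: 58.8
```

>>> {"op": "apply_moves", "data": {"increments": [[[-1,-0.177,-0.137,-0.024,0,0,0],[-1,-0.184,-0.127,-0.024,0,0,0]]]}}

```text
clock: 14.8
position: [663.5, -77.5, 174.1]
tool_rot: [0.002, 0.136, 0.991, 0.001]
wrist_force: [5.1, 6.3, 1.5]
finger_gap: 0.186
grip_force: 58.8
```

>>> {"op": "apply_moves", "data": {"increments": [[[-1,-0.19,-0.117,-0.024,0,0,0],[-1,-0.196,-0.105,-0.024,0,0,0]]]}}

```text
clock: 15.0
position: [659.6, -79.6, 173.6]
tool_rot: [0.002, 0.136, 0.991, 0.001]
wrist_force: [5.6, 7.1, 1.7]
finger_gap: 0.192
grip_force: 58.8
```

>>> {"op": "apply_moves", "data": {"increments": [[[-1,-0.203,-0.092,-0.024,0,0,0],[-1,-0.209,-0.078,-0.024,0,0,0]]]}}

```text
clock: 15.2
position: [655.7, -81.2, 173.2]
tool_rot: [0.002, 0.136, 0.991, 0.001]
wrist_force: [6.8, 8.3, 2.2]
finger_gap: 0.187
grip_force: 58.7
```

>>> {"op": "apply_moves", "data": {"increments": [[[-1,-0.22,0.0,-0.024,0,0,0],[-1,-0.222,0.01,-0.024,0,0,0]]]}}

```text
clock: 15.4
position: [651.7, -81.8, 172.9]
tool_rot: [0.003, 0.136, 0.991, 0.001]
wrist_force: [8.9, 3.3, 0.1]
finger_gap: 0.19
grip_force: 58.6
```

>>> {"op": "apply_moves", "data": {"increments": [[[-1,-0.167,-0.02,-0.018,0,0,0],[-1,-0.167,-0.01,-0.018,0,0,0]]]}}

```text
clock: 15.6
position: [648.6, -82.3, 172.6]
tool_rot: [0.003, 0.136, 0.991, 0.001]
wrist_force: [10.8, 3.2, -0.7]
finger_gap: 0.188
grip_force: 58.6
```

>>> {"op": "apply_moves", "data": {"increments": [[[-1,0,0,0,0,0,0],[-1,0,0,0,0,0,0],[-1,0,0,0,0,0,0]]]}}

```text
clock: 15.9
position: [648.6, -82.3, 172.5]
tool_rot: [0.003, 0.136, 0.991, 0.001]
wrist_force: [10.4, 3.3, 1.0]
finger_gap: 0.19
grip_force: 58.6
```

>>> {"op": "apply_moves", "data": {"increments": [[[-1,-0.14,0.02,-0.015,0,0,0]]]}}

```text
clock: 16.0
position: [647.4, -82.3, 172.5]
tool_rot: [0.003, 0.136, 0.991, 0.0]
wrist_force: [11.5, 2.3, -0.8]
finger_gap: 0.193
grip_force: 58.6
```

>>> {"op": "apply_moves", "data": {"increments": [[[-1,0.15,0.05,0,0,0,0],[-1,0,0,0,0,0,0]]]}}

```text
clock: 16.2
position: [647.8, -82.3, 172.4]
tool_rot: [0.002, 0.136, 0.991, -0.0]
wrist_force: [5.7, 0.2, 4.6]
finger_gap: 0.185
grip_force: 58.9
```

>>> {"op": "apply_moves", "data": {"increments": [[[-1,0.1,0,0.03,0,0,0],[-0.1,0,0,0,0,0,0],[-0.1,0,0,0,0,0,0],[-0.1,0,0,0,0,0,0],[-0.1,0,0,0,0,0,0],[-0.1,0,0,0,0,0,0]]]}}

```text
clock: 16.8
position: [647.8, -82.0, 171.6]
tool_rot: [-0.0, 0.136, 0.991, 0.0]
wrist_force: [-0.6, -0.4, -0.6]
finger_gap: 0.451
grip_force: 0.0
```

>>> {"op": "apply_moves", "data": {"increments": [[[-0.1,0,0,2,0,0,0],[-0.1,0,0,3,0,0,0],[-0.1,0,0,3,0,0,0],[-0.1,-4.5,0,0,0,0,0],[-0.1,-4.5,0,0,0,0,0],[-0.1,-4.5,0,0,0,0,0],[-0.1,-4.5,0,0,0,0,0],[-0.1,0,0,0,0,0,0],[-0.1,0,0,0,0,0,0]]]}}

```text
clock: 17.7
position: [467.8, -82.2, 252.4]
tool_rot: [0.001, 0.137, 0.991, -0.0]
wrist_force: [0.4, -0.6, 0.3]
finger_gap: 0.449
grip_force: 0.0
```

```bash
python3 - <<'E'
from cell import ctrl
import cv2,numpy as np
o=ctrl.observe();print(o['position'],o['wrist_force'])
s=ctrl.get_image("scene")[:,:,::-1]
cv2.imwrite("pics/c7.png",cv2.resize(s[165:255,235:355],(800,600),interpolation=2))
E
```

```text
[467.83247184 -82.1806151  252.40633128] [ 0.40702317 -0.61852183  0.33139497]
```

View pics/c7.png

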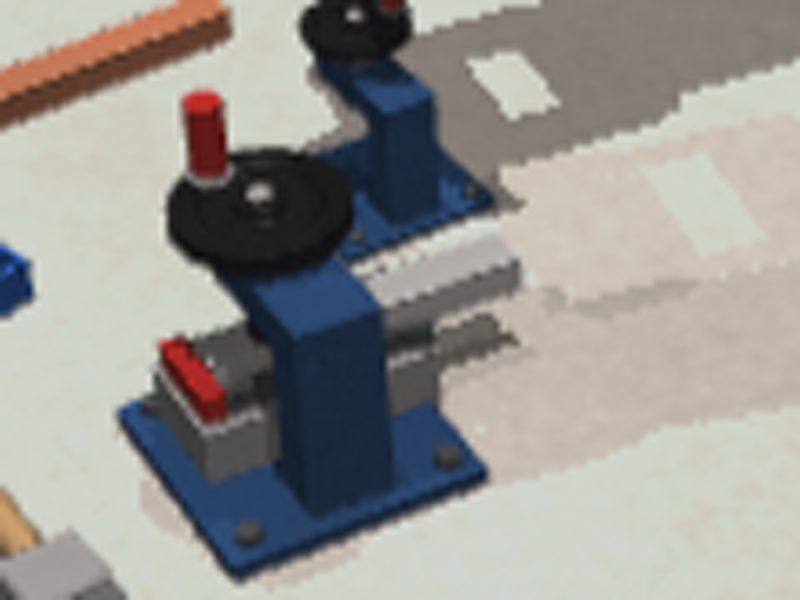

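c7: the bar is still clamped between the guides with its end at the red stop (200,375). The grip has moved round to (205,135), and the arm is clear. Handing in.

```bash
python3 -c "
from cell import ctrl
print(ctrl.hand_in())"
```

```text
the job is handed in; nothing more can be done
None
```

I handed the job in at about 18 s: the silver bar is home against the red stop between the guides, and the pad is snugged to an estimated 30–35 N, judged from wrist force. The arm is clear, and nothing else was touched that I know of; the hand-in gave no verdict.

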